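# Hang an unevenly loaded sample carrier level on the weighing hook

### The arm

A 6-joint arm with a two-finger parallel gripper is mounted at the origin on a cart in front of the work surface, level with it; the furniture and walls round the work are solid. World frame = base frame: x ahead of the robot, y to its left, z up, the work surface at z = 0. Lengths are in m, angles in degrees, forces in N, time in s.
With the tool pointing down it reaches from about 0.3 to 0.75 m from the base axis. Payload 8.5 kg.
Tool frame: the origin (TCP) lies between the finger pads; the fingertips stand 19 mm ahead of it and the grasp point (between the pads) is the TCP; z points along the fingers, y is the line along which they close (so a half turn about z gives the same grasp; the last joint's range is limited). The gripper opens to 85 mm and grips with 20 to 120 N. Pads are 22 mm wide; open, the fingers measure 114 mm over their backs; the gripper's body (76 mm by 85 mm) begins 54 mm behind the grasp point. The pads swing forward as they close: fully open they stand 13 mm farther back than shut.
Start: joints at [-81.893, 21.807, 74.336, -0, 83.858, -12.336], TCP at [0.192, -0.515, 0.25] pointing down, gripper open.
Joint ranges: [-178.18, 178.18], [-50.72, 133.34], [12.68, 142.11], [-81.47, 261.47], [9.98, 163.14], [-165.26, 165.26]. Speed limits (degrees/s): [136.94, 136.94, 180, 180, 180, 180].

### API

Orientations are given as a 3x3 rotation matrix whose columns are the frame's x, y, z axes.
In Python, from rig import env, optics gives the robot as it stands.
- The arm moves only by the tool arm_command, never from a script. Its argument "commands" is one flat list of numbers, 7 for each row, row after row: the closure, from -1 (fully open) to 1 (shut), so that 0 is half open, then the shift along the tool's x, y, z as a fraction of full scale, then the turn, a rotation vector about the tool's x, y, z as a fraction of full scale. A call has 1 to 12 rows; each row is the pose to reach, as a shift and turn from the pose commanded when the call began, along the tool's axes at that moment; what a row does not reach only later rows make up. Full scale, the value 1, is 500 mm for a shift and 120 degrees for a turn. A row lasts 1/12 s, in which the tool goes at most 41.7 mm and 7.16 degrees, less where a joint would pass 70% of its speed; a pose out of reach is approached as far as the arm can. A call with a number of a shift or a turn outside -1 to 1 is refused whole. A call with a gripper value outside its range is refused whole. The fingers move at their own pace and stop on an object; "newtons" is the grip in N (left out, the last holds). Time passes only in rows, so rows that repeat a pose let the fingers close. It gives the time, the measured TCP pose, the force, the opening and the grip force at its end, in the units of the state.
- env.observe(): the state, without advancing time (a new reading comes with each control period).
- optics.get_image(name): name is "scene" or "top"; returns a dict with "image" (480x640x3 uint8, red, green, blue), "intrinsics" (3x3 intrinsics, pixels), "origin" and "orientation" of the camera in the world. Camera axes: x right, y down, z forward; pixel columns grow to the right and rows downward; lengths in m; the calibration is good to about 2 mm. A picture is of the moment at which its call begins. There is no depth.
- env.close_job(): hands the job in; it is judged then, once.
The state is a dict: "time_s": time; "q": joint angles; "qvel": joint speeds; "joint_efforts": joint torques, N m; "position": TCP position; "tool_rot": TCP orientation; "ft_force": force on the tool from outside, world axes, zero at the start; "wrist_torque": the same for the moment, N m; "grip_width": finger opening in m; "gripper_force": force on a finger pad.
Only numpy, scipy, OpenCV 4.12 (cv2) and the standard library are available. Lean on these libraries where they do the work, as an engineer would, in place of code of your own. Each camera call takes 0.05 s, during which the arm holds its last target. There are 200 camera calls.

### The job

Hang the sample carrier, with its bottle and two beakers standing in it, on the hook of the weighing stand, by whichever of the five holes in its top plate lets it hang level with this load, and let go so that it hangs freely and still. Keep it upright on the way, spill nothing out of it and do not knock over the white bottle that stands nearby.

Things in the scene. Friction and masses are not known exactly. Their poses are not given: they have to be found in the camera images.
- carrier: loaded sample carrier: blue two-tier rack in an aluminium frame, 58 mm deep (x), 194 long (y), 157 high, loose on the bench. Origin: centre of its underside, z up, -x its front (handle side, starts roughly facing the robot). Three sockets 45 mm wide, 30 deep, at y = -58, 0, +58, floor at z = 4. Empty it weighs 160 g and balances at y = 0; with its load 490 g
- mid_hole (a point): centre of the middle one of five holes, 19 mm wide, through the carrier's top plate along its x; in the carrier's frame at x = 0, z = 140 mm, the five at y = -56, -28, 0, +28, +56. The plate is 6 mm thick, z = 104 to 157 mm. The loaded carrier's centre of gravity lies about 90 mm below the holes, so one hole wrong means about 16 degrees out of level
- handle (a point): middle of the carrier's handle, a flat upright black tab in front of the top plate, at x = -42, y = 0, z = 122 mm of the carrier: 24 mm deep (x -54 to -30), 14 thick (y), 44 high (z 100 to 144), joined to the plate by a 14 mm thick bar below z = 122. Pinch it across its 14 mm, fingers sloping down from the front, 25 to 40 degrees from vertical, so the hand stays in front of the stand's head
- bottle: small brown reagent bottle with black cap, 42 mm across, 93 tall, full of metal powder, 270 g (give or take 8 percent); stands in one of the carrier's three sockets, which one changes; origin at the centre of its underside
- beaker_a: small clear glass beaker, 43 mm across, 56 tall, empty, 30 g; stands in another socket of the carrier; origin at the centre of its underside
- beaker_b: the second small clear glass beaker, alike (43 mm across, 56 tall, 30 g), in the remaining socket
- weigh_stand: weighing stand, fixed: grey base plate 16 mm high (x = -45 to +135, y = +-75 mm), aluminium column at x = 85 to 121, white head with display on top. Origin on the bench straight below the hook's seat; x is level and points from the hook to the column, so the hook's open end points to -x, roughly towards the robot; z up
- head_edge (a point): middle of the lower front edge of the stand's white head, which overhangs the hook; the head is 70 mm wide, reaches from 44 mm in front of the hook seat back over the column, and from 286 to 342 mm above the bench
- hook_seat (a point): seat of the steel C-hook below the head: axis of its 7 mm round bar, 240 mm above the bench. The bar lies along the stand's x, level, and ends 21 mm in front of the seat, tip raised 5 mm; 32 mm behind the seat it turns up to the head. 23 mm of clear height above the bar. A plate hanging by a hole has that hole's centre 6 mm below the bar's axis
- white_bottle: bystander: white plastic reagent bottle with white cap, 50 mm across, 113 tall, loose on the bench; origin at the centre of its underside

How it is judged (in metres and radians):
On the way:
1. the carrier is lifted clear of the bench, upright and with its load, before it touches the stand (height (world z) of carrier above 0.02 m and angle between carrier's own z axis and vertical below 0.3 rad and contact force between carrier and weigh_stand below 0.1 N and x of bottle in the frame of carrier between -0.012 and 0.012 m and z of bottle in the frame of carrier between -0.004 and 0.016 m and angle between each of bottle, beaker_a, beaker_b's own z axis and vertical below 0.25 rad and x of beaker_a in the frame of carrier between -0.012 and 0.012 m and z of beaker_a in the frame of carrier between -0.004 and 0.016 m and x of beaker_b in the frame of carrier between -0.012 and 0.012 m and z of beaker_b in the frame of carrier between -0.004 and 0.016 m), for 0.2 s.
At the end, for the whole second after the job is handed in: the carrier hangs on the hook by one of its holes (hook bar inside the plate's row of holes), level within about 5 degrees, at rest (under 50 mm/s and 0.4 rad/s), with the bottle and both beakers still standing in their sockets (x of hook_seat in the frame of carrier between -0.014 and 0.014 m and z of hook_seat in the frame of carrier between 0.136 and 0.152 m and contact force between carrier and weigh_stand above 2 N and angle between carrier's own z axis and vertical below 0.09 rad and linear speed of carrier below 0.05 m/s and angular speed of carrier below 0.4 rad/s and x of bottle in the frame of carrier between -0.012 and 0.012 m and z of bottle in the frame of carrier between -0.004 and 0.016 m and angle between each of bottle, beaker_a, beaker_b's own z axis and vertical below 0.25 rad and x of beaker_a in the frame of carrier between -0.012 and 0.012 m and z of beaker_a in the frame of carrier between -0.004 and 0.016 m and x of beaker_b in the frame of carrier between -0.012 and 0.012 m and z of beaker_b in the frame of carrier between -0.004 and 0.016 m); the robot touches nothing.
It fails at once if the carrier is tipped more than 40 degrees (angle between carrier's own z axis and vertical above 0.7 rad).
It fails at once if the white bottle is knocked over or shoved away (angle between white_bottle's own z axis and vertical above 0.5 rad or distance of white_bottle from where it was at the start of the episode above 0.05 m).
It also fails if it takes over 58 s, if anything falls off the work surface, if the arm or the gripper's body presses on something with over 40 N, if the wrist force passes 120 N, or if a joint passes its speed limit or range.

## Working session

There is one attempt and no reset: what is moved stays moved. The work goes in short steps, Python scripts to look and compute and a tool call to move; the robot and the scene stay as the last step left them, time stands still between calls to the robot, and variables do not carry over. Pictures are saved under pics/ and viewed, at most 10 in all, crops included, and the job is handed in when it is done.

Besides the shell and the picture viewer there is one more tool, called after "Emit:" by a JSON object that holds its "op" and its "data". arm_command: Moves the arm, as the interface text tells. Shift numbers are shares of 500 mm and turn numbers shares of 120 degrees, none past 1 either way. Its arguments: {"type":"object","properties":{"commands":{"type":"array","items":{"type":"number"}},"newtons":{"type":"number"}},"required":["commands"]}

```bash
ls; mkdir -p pics; cat > h.py <<'E'
import numpy as np, cv2, sys
from rig import env, optics
def snap(n,f):
    d=optics.get_image(n); cv2.imwrite(f,d["image"][:,:,::-1]); np.savez(f[:-4]+'.npz',**{k:np.array(v) for k,v in d.items()}); return d
def ray(d,u,v):
    K=np.array(d["intrinsics"]);R=np.array(d["orientation"]);o=np.array(d["origin"])
    r=R@np.linalg.solve(K,[u,v,1.]); return o,r/np.linalg.norm(r)
def onz(d,u,v,z):
    o,r=ray(d,u,v); return o+r*(z-o[2])/r[2]
def tri(d1,p1,d2,p2):
    o1,r1=ray(d1,*p1);o2,r2=ray(d2,*p2)
    s=np.linalg.lstsq(np.c_[r1,-r2],o2-o1,rcond=None)[0]
    a=o1+s[0]*r1;b=o2+s[1]*r2; return (a+b)/2,np.linalg.norm(a-b)
def proj(d,P):
    c=np.array(d["orientation"]).T@(np.array(P)-np.array(d["origin"])); u=np.array(d["intrinsics"])@c; return u[:2]/u[2]
E
python3 - <<'E'
from h import *
np.set_printoptions(precision=3,suppress=True)
for n in("scene","top"):
    d=snap(n,f"pics/{n}0.png"); print(n,d["origin"],d["orientation"],d["intrinsics"])
print(env.observe())
E
```

```text
pics
scene [-0.113 -0.242  1.007] [[ 0.556 -0.607  0.567]
 [-0.831 -0.401  0.386]
 [-0.007 -0.686 -0.727]] [[531.594   0.    330.28 ]
 [  0.    531.594 236.643]
 [  0.      0.      1.   ]]
top [0.445 0.188 1.215] [[-0.022 -0.997  0.08 ]
 [-1.     0.022 -0.   ]
 [-0.001 -0.08  -0.997]] [[555.566   0.    317.28 ]
 [  0.    555.566 237.365]
 [  0.      0.      1.   ]]
{'time_s': 0.1, 'q': array([-81.892,  21.838,  74.379,  -0.   ,  83.858, -12.334]), 'qvel': array([ 0.036, -0.157, -0.178,  0.01 ,  0.03 ,  0.059]), 'joint_efforts': array([  0.002, -44.922, -23.166,  -0.   ,   0.004,  -0.   ]), 'position': array([ 0.192, -0.515,  0.25 ]), 'tool_rot': array([[ 0.937,  0.349, -0.   ],
       [ 0.349, -0.937,  0.001],
       [ 0.   , -0.001, -1.   ]]), 'ft_force': array([-0.155,  0.275, -0.552]), 'wrist_torque': array([-0.008,  0.012, -0.038]), 'gripper_force': 0.0, 'grip_width': 0.08520390304698625}
```

View pics/scene0.png

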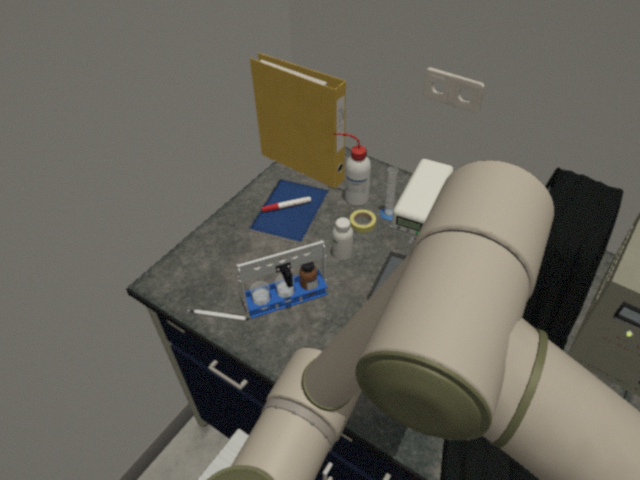

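View pics/top0.png

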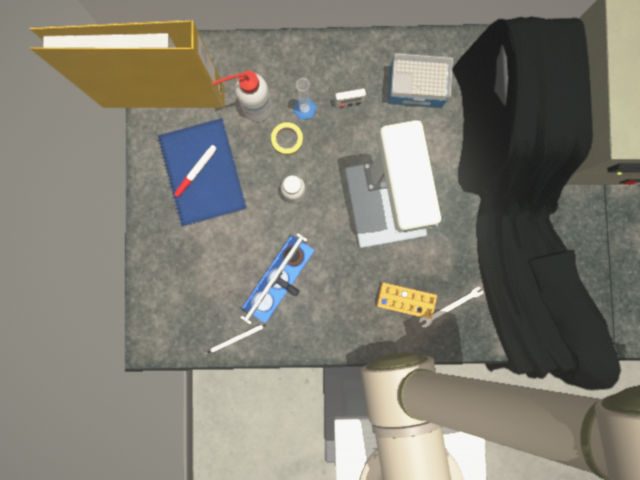

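```bash
python3 - <<'E'
import cv2,numpy as np
t=cv2.imread('pics/top0.png');s=cv2.imread('pics/scene0.png')
a=cv2.resize(t[100:340,220:460],(576,576),interpolation=cv2.INTER_CUBIC)
cv2.imwrite('pics/c1.png',a)
E
```

```text
(no output)
```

View pics/c1.png

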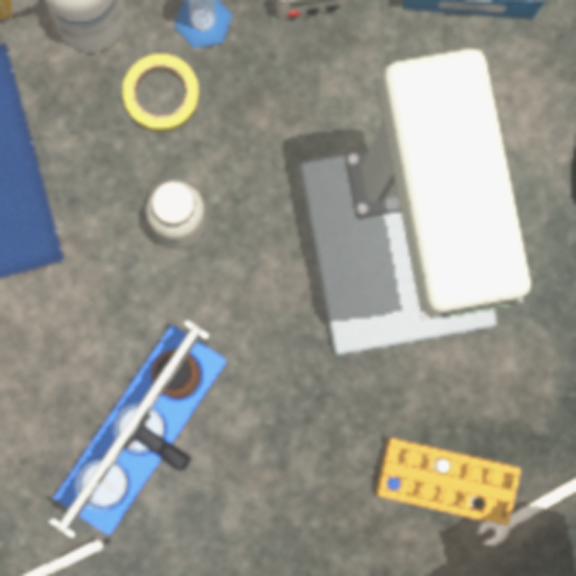

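```bash
python3 - <<'E'
from h import *
np.set_printoptions(precision=4,suppress=True)
d=np.load('pics/top0.npz')
f=lambda u,v,z:onz(d,220+u/2.4,100+v/2.4,z)[:2]
fl,fr,bl=f(335,353,.016),f(495,323,.016),f(304,160,.016)
print('base',fl,fr,bl,np.linalg.norm(fl-fr),np.linalg.norm(fl-bl))
ang=lambda v:np.degrees(np.arctan2(v[1],v[0]))
print('yaw',ang(bl-fl),ang(fl-fr)-90)
h=[f(*p,.342) for p in((387,57),(489,47),(532,296),(430,315))]
print('head',h,[np.linalg.norm(h[i]-h[i-1]) for i in range(4)],ang(h[0]-h[3]),ang(h[1]-h[2]))
x=bl-fl;x/=np.linalg.norm(x);print('hook from base',(fl+fr)/2+.045*x,'from head',(h[2]+h[3])/2+.044*x)
a,b=f(197,328,.157),f(64,525,.157);y=b-a
print('carrier',a,b,np.linalg.norm(y),(a+b)/2,'yaw',ang(y)-90)
print('handle end',f(183,461,.144), 'white',f(175,203,.113))
# auto masks
im=d['image'];hsv=cv2.cvtColor(im,cv2.COLOR_RGB2HSV)
m=cv2.inRange(hsv,(100,120,120),(120,255,255));m[:230]=0;m[330:]=0;m[:,:240]=0;m[:,320:]=0
pts=np.argwhere(m)[:,::-1].astype(np.float32);print(len(pts),cv2.minAreaRect(pts),cv2.boxPoints(cv2.minAreaRect(pts)))
E
```

```text
base [0.5178 0.0963] [ 0.5418 -0.0488] [0.6946 0.1197] 0.1470521776856539 0.17832867319214857
yaw 7.524923051057368 9.379950857896816
head [array([0.6952, 0.0809]), array([0.7005, 0.0126]), array([ 0.5327, -0.0095]), array([0.5216, 0.058 ])] [np.float64(0.17506000411748987), np.float64(0.06854243909899821), np.float64(0.1692225569442398), np.float64(0.06842260631155198)] 7.52168947465816 7.503246590487012
hook from base [0.5744 0.0297] from head [0.5708 0.03  ]
carrier [0.5316 0.2163] [0.3783 0.324 ] 0.1873201330913976 [0.4549 0.2702] yaw 54.9038979033175
handle end [0.4262 0.23  ] white [0.6404 0.2339]
1044 ((278.0809326171875, 278.4171142578125), (27.621383666992188, 87.1741714477539), 34.01934814453125) [[242.2482 306.8175]
 [291.0198 234.5633]
 [313.9137 250.0167]
 [265.1421 322.2709]]
```

```bash
python3 - <<'E'
import cv2
s=cv2.imread('pics/scene0.png')
cv2.imwrite('pics/c2.png',cv2.resize(s[200:330,220:370],(750,650)[:1]+(650,),interpolation=cv2.INTER_CUBIC)[:600])
E
```

```text
(no output)
```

View pics/c2.png

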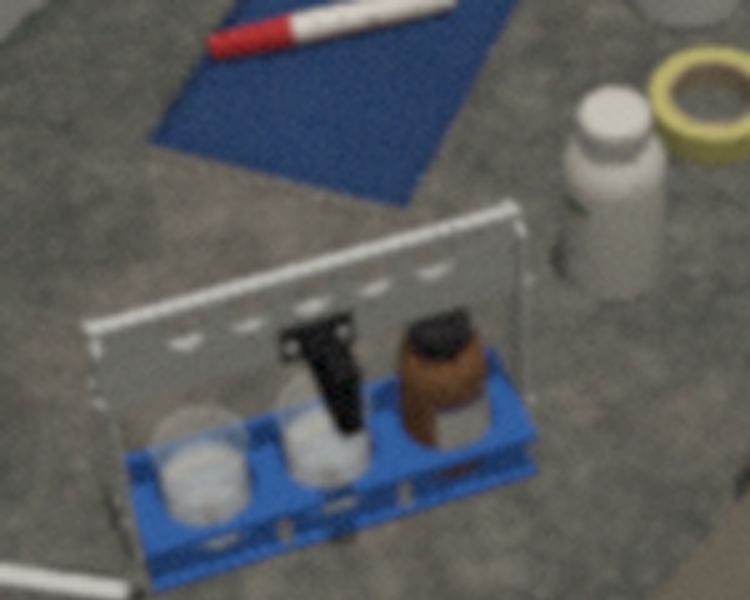

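```bash
cat > plan.py <<'E'
from h import *
from scipy.spatial.transform import Rotation as Ro
def toolR(yaw,tilt):
    y,t=np.radians([yaw,tilt]);cx=np.array([np.cos(y),np.sin(y),0]);cy=np.array([-np.sin(y),np.cos(y),0])
    z=np.sin(t)*cx-np.cos(t)*np.array([0,0,1]);Y=-cy;return np.c_[np.cross(Y,z),Y,z]
def cmd(R0,p0,R1,p1):
    return np.r_[R0.T@(np.array(p1)-p0)/.5, Ro.from_matrix(R0.T@R1).as_rotvec(degrees=True)/120].round(4)
E
python3 - <<'E'
from plan import *
np.set_printoptions(precision=4,suppress=True)
d=np.load('pics/top0.npz');s=np.load('pics/scene0.npz')
T=lambda u,v:(220+u/2.4,100+v/2.4);S=lambda u,v:(220+u/5,200+v/5)
a,ea=tri(d,T(197,328),s,S(516,208));b,eb=tri(d,T(64,525),s,S(90,327))
print(a,ea,b,eb,(a+b)/2)
w,e=tri(d,T(175,203),s,S(615,112));print('white cap',w,e)
for P in ((.4549,.2702,.157),(.431,.236,.144),(.424,.226,.144),(.424,.226,.1)):
    print((proj(s,P)-[220,200])*5,(proj(d,P)-[220,100])*2.4)
o=env.observe();R1=toolR(55,40)
h=np.array([.431,.236,.122]);g=h-.008*R1[:,2];print('grasp',g)
for p in ([.28,-.1,.35],g-.12*R1[:,2]): print(p,cmd(o['tool_rot'],o['position'],R1,p))
E
```

```text
[0.5323 0.216  0.1527] 0.001226611771205677 [0.3775 0.3253 0.1535] 0.0019434360288177325 [0.4549 0.2706 0.1531]
white cap [0.6409 0.2337 0.1115] 0.0006927862317859412
[307.8889 260.6567] [130.8852 425.9778]
[340.1761 349.9313] [175.3599 455.1213]
[349.2286 370.8272] [188.0228 463.6394]
[355.5529 435.6748] [189.8977 462.5705]
grasp [0.4281 0.2318 0.1281]
[0.28, -0.1, 0.35] [ 0.4548 -0.7168 -0.1994  0.0999  0.3227 -0.2762]
[0.3838 0.1686 0.2201] [ 0.8369 -1.1473  0.0611  0.0999  0.3227 -0.2762]
```

Emit:
{"op": "arm_command", "data": {"commands": [-1,0.455,-0.717,-0.2,0.1,0.323,-0.276,-1,0.455,-0.717,-0.2,0.1,0.323,-0.276,-1,0.455,-0.717,-0.2,0.1,0.323,-0.276,-1,0.455,-0.717,-0.2,0.1,0.323,-0.276,-1,0.455,-0.717,-0.2,0.1,0.323,-0.276,-1,0.455,-0.717,-0.2,0.1,0.323,-0.276,-1,0.455,-0.717,-0.2,0.1,0.323,-0.276,-1,0.455,-0.717,-0.2,0.1,0.323,-0.276,-1,0.455,-0.717,-0.2,0.1,0.323,-0.276,-1,0.455,-0.717,-0.2,0.1,0.323,-0.276,-1,0.455,-0.717,-0.2,0.1,0.323,-0.276,-1,0.455,-0.717,-0.2,0.1,0.323,-0.276]}}

```text
time_s: 1.1
position: [0.28, -0.0965, 0.351]
tool_rot: [[0.437, 0.821, 0.368], [0.631, -0.571, 0.525], [0.642, 0.003, -0.767]]
ft_force: [0.6, -1.0, 0.1]
grip_width: 0.0856
gripper_force: 0.0
```

```bash
python3 - <<'E'
from plan import *
np.set_printoptions(precision=4,suppress=True)
o=env.observe();R1=toolR(55,40);print(o['q'],o['position'],o['time_s'])
g=np.array([.4281,.2318,.1281])
print(cmd(o['tool_rot'],o['position'],R1,g-.11*R1[:,2]))
E
```

```text
[-72.7087  -7.8646 102.028   32.6257 109.5921 -33.322 ] [ 0.28   -0.0965  0.351 ] 1.1
[ 0.257  -0.1333  0.5761  0.0002  0.0007  0.0018]
```

Emit:
{"op": "arm_command", "data": {"commands": [-1,0.257,-0.133,0.576,0,0,0.002,-1,0.257,-0.133,0.576,0,0,0.002,-1,0.257,-0.133,0.576,0,0,0.002,-1,0.257,-0.133,0.576,0,0,0.002,-1,0.257,-0.133,0.576,0,0,0.002,-1,0.257,-0.133,0.576,0,0,0.002,-1,0.257,-0.133,0.576,0,0,0.002,-1,0.257,-0.133,0.576,0,0,0.002,-1,0.257,-0.133,0.576,0,0,0.002,-1,0.257,-0.133,0.576,0,0,0.002,-1,0.257,-0.133,0.576,0,0,0.002]}}

```text
time_s: 2.02
position: [0.3886, 0.1699, 0.212]
tool_rot: [[0.443, 0.817, 0.369], [0.626, -0.576, 0.526], [0.642, -0.002, -0.767]]
ft_force: [-0.1, -0.7, 0.1]
grip_width: 0.0857
gripper_force: 0.0
```

```bash
python3 - <<'E'
from plan import *
np.set_printoptions(precision=4,suppress=True)
o=env.observe();R1=toolR(55,40);print(o['q'],o['position'],o['time_s'])
g=np.array([.4281,.2318,.1281])
print(cmd(o['tool_rot'],o['position'],R1,g))
d=snap('scene','pics/scene1.png');t=snap('top','pics/top1.png')
c=lambda im,y,x:cv2.resize(im['image'][y:y+200,x:x+200,::-1],(400,400))
print(proj(d,(.572,.03,.24)))
cv2.imwrite('pics/c3.png',np.hstack([cv2.resize(d['image'][120:320,220:520,::-1],(450,300)).repeat(1,0),cv2.resize(t['image'][150:350,220:420,::-1],(300,300))]))
E
```

```text
[-14.3161   3.7543 117.7697  48.3266  53.5277  -7.2842] [0.3886 0.1699 0.212 ] 2.0167
[ 0.0046 -0.0064  0.2228  0.0002  0.0004 -0.0018]
[411.1279 237.3858]
```

View pics/c3.png

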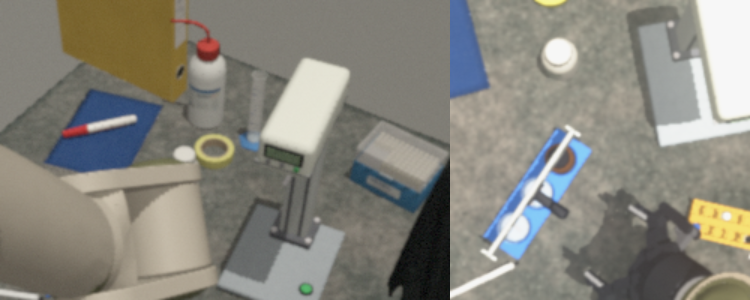

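Emit:
{"op": "arm_command", "data": {"commands": [-0.3,0.005,-0.006,0.06,0,0,0,-0.3,0.005,-0.006,0.12,0,0,0,-0.3,0.005,-0.006,0.18,0,0,0,-0.3,0.005,-0.006,0.223,0,0,0,-0.3,0.005,-0.006,0.223,0,0,0,-0.3,0.005,-0.006,0.223,0,0,0], "newtons": 40}}

```text
time_s: 2.62
position: [0.4287, 0.231, 0.1284]
tool_rot: [[0.444, 0.816, 0.37], [0.624, -0.578, 0.525], [0.642, -0.003, -0.766]]
ft_force: [-0.2, -0.2, 0.7]
grip_width: 0.0556
gripper_force: 0.0
```

```bash
python3 - <<'E'
from plan import *
np.set_printoptions(precision=4,suppress=True)
o=env.observe();print(o['q'],o['position'],o['time_s'],o['ft_force'],o['grip_width'])
t=snap('top','pics/top2.png');d=np.load('pics/scene1.npz')
cv2.imwrite('pics/c4.png',np.hstack([cv2.resize(d['image'][150:330,360:480,::-1],(400,600),interpolation=cv2.INTER_CUBIC),cv2.resize(t['image'][220:340,235:315,::-1],(400,600),interpolation=cv2.INTER_CUBIC)]))
E
```

```text
[ -1.9896  18.8576 118.2822  63.8571  36.8118 -17.83  ] [0.4287 0.231  0.1284] 2.6167 [-0.2127 -0.2004  0.7483] 0.055578075837925664
```

View pics/c4.png

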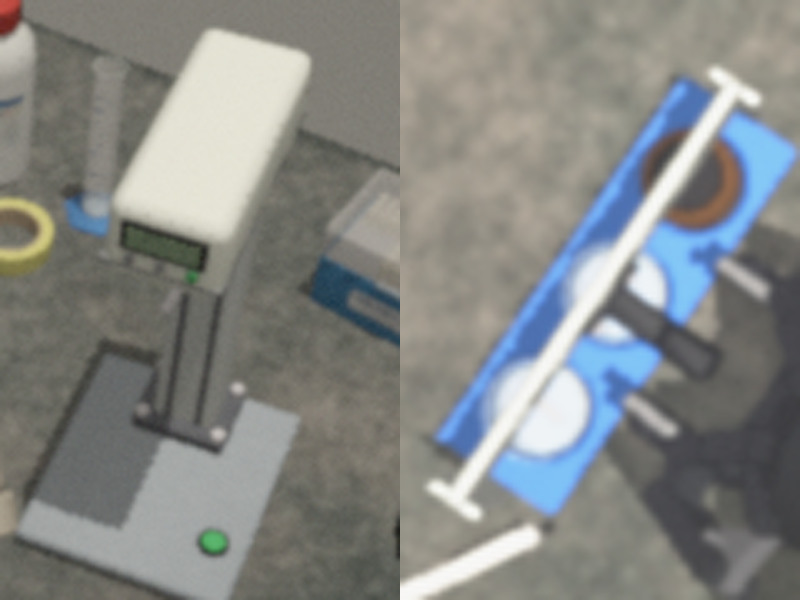

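Emit:
{"op": "arm_command", "data": {"commands": [1,0,0,0,0,0,0,1,0,0,0,0,0,0,1,0,0,0,0,0,0,1,0,0,0,0,0,0,1,0,0,0,0,0,0,1,0,0,0,0,0,0,1,0,0,0,0,0,0,1,0,0,0,0,0,0], "newtons": 100}}

```text
time_s: 3.33
position: [0.4283, 0.2321, 0.1293]
tool_rot: [[0.442, 0.817, 0.371], [0.625, -0.577, 0.526], [0.644, -0.001, -0.765]]
ft_force: [-4.1, -4.4, 9.1]
grip_width: 0.0124
gripper_force: 98.8
```

```bash
python3 - <<'E'
from plan import *
np.set_printoptions(precision=4,suppress=True)
d=np.load('pics/scene1.npz')
c,s_=np.cos(np.radians(7.7)),np.sin(np.radians(7.7));R=np.array([[c,-s_,0],[s_,c,0],[0,0,1]])
for n,P in dict(seat=(0,0,.24),tip=(-.021,0,.245),hl=(-.044,.035,.286),hr=(-.044,-.035,.286),tl=(-.044,.035,.342),tr=(-.044,-.035,.342),bfl=(-.045,.075,.016),bfr=(-.045,-.075,.016)).items():
    print(n,(proj(d,R@P+[.572,.03,0])-[360,150])*[400/120,600/180])
E
```

```text
seat [170.4263 291.2861]
tip [158.8491 309.0063]
hl [ 93.4267 266.9913]
hr [211.2515 306.5125]
tl [100.9053 195.2099]
tr [224.0089 234.8061]
bfl [  9.6795 524.5623]
bfr [219.0402 606.0662]
```

```bash
python3 - <<'E'
from plan import *
np.set_printoptions(precision=4,suppress=True)
s=np.load('pics/scene1.npz');t=np.load('pics/top0.npz')
S=lambda u,v:(360+u*.3,150+v*.3);T=lambda u,v:(220+u/2.4,100+v/2.4)
print('bfl',onz(s,*S(18,537),.016),onz(t,*T(335,353),.016),tri(s,S(18,537),t,T(335,353)))
print('bfr back-right',onz(s,*S(300,412),.016))
print('screw',tri(s,S(142,410),t,T(353,158)),tri(s,S(218,434),t,T(362,208)))
print('hook tip',onz(s,*S(168,306),.243))
print('lower edge L,R',onz(s,*S(112,260),.286),onz(s,*S(218,292),.286))
# scene/top consistency on the fixed white bottle cap and mask-based base front edge
E
```

```text
bfl [0.5117 0.0882 0.016 ] [0.5178 0.0963 0.016 ] (array([0.5196, 0.094 , 0.002 ]), np.float64(0.0029592396518959303))
bfr back-right [ 0.7174 -0.0242  0.016 ]
screw (array([ 0.699 ,  0.0787, -0.0298]), np.float64(0.019721452331374244)) (array([ 0.667 ,  0.0429, -0.0057]), np.float64(0.0532254402241659))
hook tip [0.558  0.0246 0.243 ]
lower edge L,R [0.5343 0.0527 0.286 ] [ 0.545  -0.0087  0.286 ]
```

```bash
python3 - <<'E'
from plan import *
np.set_printoptions(precision=4,suppress=True)
s=np.load('pics/scene1.npz');t=np.load('pics/top0.npz')
S=lambda u,v:(360+u*.3,150+v*.3);T=lambda u,v:(220+u/2.4,100+v/2.4)
print('screw',tri(s,S(142,410),t,T(362,208)))
# head mask, top view: white top face centroid/rect
for n,d,(x0,x1,y0,y1) in(('top',t,(370,450,110,240)),('scene',s,(385,460,150,245))):
    hsv=cv2.cvtColor(d['image'],cv2.COLOR_RGB2HSV);m=np.zeros(hsv.shape[:2],np.uint8)
    thr=185
    m[y0:y1,x0:x1]=cv2.inRange(hsv,(0,0,thr),(180,60,255))[y0:y1,x0:x1]
    c=max(cv2.findContours(m,0,2)[0],key=cv2.contourArea)
    hull=cv2.convexHull(c);q=cv2.approxPolyN(hull,4).reshape(-1,2) if hasattr(cv2,'approxPolyN') else cv2.boxPoints(cv2.minAreaRect(c))
    M=cv2.moments(c);cen=(M['m10']/M['m00'],M['m01']/M['m00'])
    print(n,cv2.contourArea(c),cen,onz(d,*cen,.342));print(np.array([onz(d,*p,.342)[:2] for p in q]))
    print(q.tolist())
# tip pixels: local brightness window in scene
g=cv2.cvtColor(s['image'],cv2.COLOR_RGB2GRAY);print(g[228:248,402:424])
E
```

```text
screw (array([0.6479, 0.0686, 0.0263]), np.float64(0.0012450889463932267))
top 4425.5 (410.3402252099574, 174.4317402929989) [0.612  0.0372 0.342 ]
[[ 0.5332 -0.0101]
 [ 0.5236  0.0582]
 [ 0.6916  0.0846]
 [ 0.7031  0.0153]]
[[442, 223], [399, 230], [379, 126], [422, 118]]
scene 2026.0 (423.9350115169463, 189.90868706811452) [0.6025 0.0311 0.342 ]
[[ 0.698   0.014 ]
 [ 0.5304 -0.0135]
 [ 0.5209  0.0516]
 [ 0.686   0.0778]]
[[454, 166], [428, 222], [393, 211], [422, 158]]
[[123 120 120 113 101  92  83  80  78  73  72  73  74  78  80  78  75  66
   49  67 108 129]
 [121 122 120 115 103  90  91  98 107 103  89  79  72  70  68  70  70  59
   44  76 115 131]
 [111 114 118 113  98  86  88 104 114 118 113 111 104  89  73  65  63  48
   47  83 123 133]
 [ 99  98 104 102  94  88  93 104 115 121 119 120 117 105  93  89  80  72
   74 101 124 133]
 [105 101  96  97  93  94 102 105 113 118 122 122 121 109  94  95 102 100
  111 120 130 135]
 [105 104 105 103 103  99 101  98 104 105 111 112 113 102  88  83  95 107
  120 128 130 134]
 [104 106 104 103 105 107 105 101 103  95 101 103  98  96  87  78 
[... 536 characters left out ...]
7 101  78  61  79  98 102 106
  105 106 104  99]
 [103 105 107 102 101 105 113 124 126 121 110  93  72  66  83  98 104 105
  102 105 102  95]
 [106 105 106 103 104 105 113 123 123 114 106  96  73  68  86 101 108 107
  103 105 103  97]
 [104 105 101 103 100 104 110 113 115 107 102  94  65  69  88 101 106 106
  103 106 103  91]
 [104 105 103 103 104 106 106 102 101 104 104  93  64  68  93 101 106 106
  104 103 100  91]
 [102 101 104 104 106 108 100 100  98 101  98  87  64  74  98 103 103 103
  101 102 103  86]
 [100 100 103 103 103 102  99 102  98 103 100  84  63  76  98 101 104 105
  106 106  98  81]
 [102  99 102 101 103 101 101 102 102 103 103  79  67  77  98 105 104 104
  104 103  93  76]]
```

Emit:
{"op": "arm_command", "data": {"commands": [1,0.005,0,-0.006,0,0,0,1,0.013,0,-0.015,0,0,0,1,0.026,0,-0.031,0,0,0,1,0.039,0,-0.046,0,0,0,1,0.052,0,-0.061,0,0,0,1,0.065,0,-0.077,0,0,0,1,0.078,0,-0.092,0,0,0,1,0.091,0,-0.107,0,0,0,1,0.104,0,-0.122,0,0,0,1,0.117,0,-0.138,0,0,0,1,0.125,0,-0.149,0,0,0,1,0.129,0,-0.153,0,0,0]}}

```text
time_s: 4.33
position: [0.4282, 0.2322, 0.229]
tool_rot: [[0.443, 0.817, 0.369], [0.626, -0.577, 0.525], [0.642, -0.001, -0.766]]
ft_force: [0.4, -0.9, -4.7]
grip_width: 0.0127
gripper_force: 97.6
```

```bash
python3 - <<'E'
from plan import *
np.set_printoptions(precision=4,suppress=True)
R0=np.array([[0.442,.817,.371],[.625,-.577,.526],[.644,-.001,-.765]])
print('carrier in tool',R0.T@(np.array([.4549,.2704,0])-[.4283,.2321,.1293]))
o=env.observe();print(o['q'],o['position'],o['ft_force'],o['wrist_torque'],o['gripper_force'],o['grip_width']);print(o['tool_rot'])
s=snap('scene','pics/scene3.png');t=snap('top','pics/top3.png')
c=o['position']-R0@[0,0,0]
rel=np.array([.4549,.2704,0])-[.4283,.2321,.1293]
C=o['position']+rel
for n,d in(('s',s),('t',t)): print(n,proj(d,C+[0,0,.157]))
u=proj(s,C+[0,0,.1]).astype(int);v=proj(t,C+[0,0,.1]).astype(int)
print(u,v)
cr=lambda d,u:cv2.resize(d['image'][u[1]-75:u[1]+75,u[0]-50:u[0]+50,::-1],(400,600),interpolation=cv2.INTER_CUBIC)
cv2.imwrite('pics/c5.png',np.hstack([cr(s,u),cr(t,v)]))
E
```

```text
carrier in tool [-0.0476 -0.0002  0.1289]
[ -1.8016   7.5494 109.3987  45.7233  48.564    6.5671] [0.4282 0.2322 0.229 ] [ 0.3668 -0.8826 -4.674 ] [-0.7185  0.7476  0.0031] 97.58678406011313 0.012661758744257127
[[ 0.4426  0.8171  0.3694]
 [ 0.6257 -0.5765  0.5254]
 [ 0.6423 -0.0014 -0.7665]]
s [277.8108 219.0388]
t [269.853 277.073]
[279 238] [272 277]
```

View pics/c5.png

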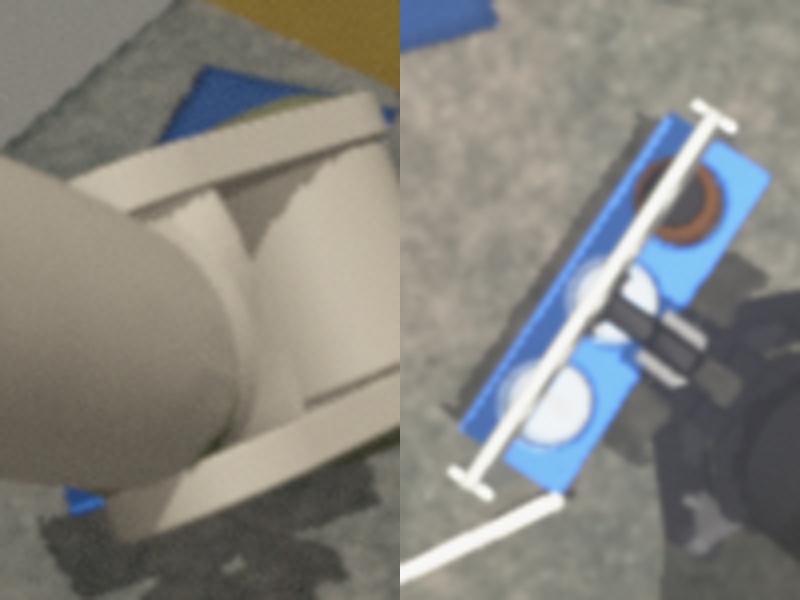

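```bash
cat >> plan.py <<'E'
HK=np.array([.573,.028]);SY=7.6;HY=-.028
REL=np.array([-.0476,0,.1289]);REL=toolR(55,40).T@toolR(55,40)@REL
CY=55.0
def tgt(dx,z,dy=0,hk=HK,dyaw=0):
    # carrier hole dx in front(-)/behind of seat, carrier origin height z
    y=np.radians(SY);sx=np.array([np.cos(y),np.sin(y)]);sy=np.array([-sx[1],sx[0]])
    c=hk+dx*sx+(dy-HY)*sy
    R=toolR(SY+55-CY+dyaw,40);return R,np.r_[c,z]-R@REL
E
python3 - <<'E'
from plan import *
np.set_printoptions(precision=4,suppress=True)
t=np.load('pics/top3.npz')
a=onz(t,300.5,231.25,.257);b=onz(t,239.5,322.5,.257);v=b-a
print(a,b,np.linalg.norm(v),(a+b)/2,np.degrees(np.arctan2(v[1],v[0]))-90)
o=env.observe()
R,p=tgt(-.12,.1045);print(R,p)
c=cmd(o['tool_rot'],o['position'],R,p);print(c);
for f in np.linspace(1/12,1,12): print((c*f/2).round(3).tolist())
E
```

```text
[0.5328 0.2162 0.257 ] [0.3785 0.3235 0.257 ] 0.1879706514436866 [0.4557 0.2698 0.257 ] 55.19543294747356
[[ 0.7593  0.1323  0.6371]
 [ 0.1013 -0.9912  0.085 ]
 [ 0.6428 -0.     -0.766 ]] [0.4044 0.0337 0.2338]
[-0.2626  0.1897 -0.2347 -0.2533  0.0006  0.3009]
[-0.011, 0.008, -0.01, -0.011, 0.0, 0.013]
[-0.022, 0.016, -0.02, -0.021, 0.0, 0.025]
[-0.033, 0.024, -0.029, -0.032, 0.0, 0.038]
[-0.044, 0.032, -0.039, -0.042, 0.0, 0.05]
[-0.055, 0.04, -0.049, -0.053, 0.0, 0.063]
[-0.066, 0.047, -0.059, -0.063, 0.0, 0.075]
[-0.077, 0.055, -0.068, -0.074, 0.0, 0.088]
[-0.088, 0.063, -0.078, -0.084, 0.0, 0.1]
[-0.098, 0.071, -0.088, -0.095, 0.0, 0.113]
[-0.109, 0.079, -0.098, -0.106, 0.0, 0.125]
[-0.12, 0.087, -0.108, -0.116, 0.0, 0.138]
[-0.131, 0.095, -0.117, -0.127, 0.0, 0.15]
```

Emit:
{"op": "arm_command", "data": {"commands": [1,-0.005,0.004,-0.005,-0.005,0,0.006,1,-0.014,0.01,-0.013,-0.014,0,0.016,1,-0.027,0.02,-0.024,-0.026,0,0.031,1,-0.04,0.029,-0.036,-0.039,0,0.046,1,-0.055,0.04,-0.049,-0.053,0,0.063,1,-0.066,0.047,-0.059,-0.063,0,0.075,1,-0.077,0.055,-0.068,-0.074,0,0.088,1,-0.088,0.063,-0.078,-0.084,0,0.1,1,-0.098,0.071,-0.088,-0.095,0,0.113,1,-0.109,0.079,-0.098,-0.106,0,0.125,1,-0.12,0.087,-0.108,-0.116,0,0.138,1,-0.131,0.095,-0.117,-0.127,0,0.15]}}

```text
time_s: 5.43
position: [0.4167, 0.1324, 0.2312]
tool_rot: [[0.657, 0.515, 0.551], [0.395, -0.857, 0.331], [0.642, 0.0, -0.766]]
ft_force: [0.2, -0.6, -5.1]
grip_width: 0.0126
gripper_force: 97.7
```

```bash
python3 - <<'E'
from plan import *
o=env.observe();print(o['position'],o['q'])
R,p=tgt(-.12,.1045)
c=cmd(o['tool_rot'],o['position'],R,p);print(c)
for f in np.linspace(.1,1,10): print((c*f).round(3).tolist())
E
```

```text
[0.41666385 0.13243215 0.23115106] [-13.25308783   0.19155695 117.29275637  43.80011784  40.3713301
  17.08541018]
[-0.0906  0.1565 -0.083  -0.1253  0.0002  0.1495]
[-0.009, 0.016, -0.008, -0.013, 0.0, 0.015]
[-0.018, 0.031, -0.017, -0.025, 0.0, 0.03]
[-0.027, 0.047, -0.025, -0.038, 0.0, 0.045]
[-0.036, 0.063, -0.033, -0.05, 0.0, 0.06]
[-0.045, 0.078, -0.042, -0.063, 0.0, 0.075]
[-0.054, 0.094, -0.05, -0.075, 0.0, 0.09]
[-0.063, 0.11, -0.058, -0.088, 0.0, 0.105]
[-0.072, 0.125, -0.066, -0.1, 0.0, 0.12]
[-0.082, 0.141, -0.075, -0.113, 0.0, 0.135]
[-0.091, 0.156, -0.083, -0.125, 0.0, 0.15]
```

Emit:
{"op": "arm_command", "data": {"commands": [1,-0.009,0.016,-0.008,-0.013,0,0.015,1,-0.018,0.031,-0.017,-0.025,0,0.03,1,-0.027,0.047,-0.025,-0.038,0,0.045,1,-0.036,0.063,-0.033,-0.05,0,0.06,1,-0.045,0.078,-0.042,-0.063,0,0.075,1,-0.054,0.094,-0.05,-0.075,0,0.09,1,-0.063,0.11,-0.058,-0.088,0,0.105,1,-0.072,0.125,-0.066,-0.1,0,0.12,1,-0.081,0.14,-0.074,-0.112,0,0.134,1,-0.088,0.151,-0.08,-0.121,0,0.144,1,-0.091,0.156,-0.083,-0.125,0,0.15,1,-0.091,0.156,-0.083,-0.125,0,0.15]}}

```text
time_s: 6.43
position: [0.4045, 0.0342, 0.2337]
tool_rot: [[0.76, 0.134, 0.636], [0.102, -0.991, 0.087], [0.642, -0.001, -0.766]]
ft_force: [0.6, -0.4, -5.4]
grip_width: 0.0122
gripper_force: 97.6
```

```bash
python3 - <<'E'
from plan import *
np.set_printoptions(precision=4,suppress=True)
o=env.observe();print(o['position'],o['q'],o['tool_rot'])
for dx in(-.065,-.04,0):
    R,p=tgt(dx,.1035);print(cmd(o['tool_rot'],o['position'],R,p))
s=snap('scene','pics/scene4.png');t=snap('top','pics/top4.png')
C=o['position']+o['tool_rot']@REL;print(C)
Rc=o['tool_rot']@toolR(0,40).T
for n,P in dict(e1=(0,-.094,.157),e2=(0,.094,.157),h=(0,-.028,.14)).items(): print(n,proj(s,C+Rc@P),proj(t,C+Rc@P))
cv2.imwrite('pics/c6.png',np.hstack([cv2.resize(s['image'][170:350,330:450,::-1],(400,600),interpolation=cv2.INTER_CUBIC),cv2.resize(t['image'][180:330,330:430,::-1],(400,600),interpolation=cv2.INTER_CUBIC)]))
E
```

```text
[0.4045 0.0342 0.2337] [-24.6084  -4.6646 121.2071  37.7916  34.1199  31.4968] [[ 0.7597  0.1335  0.6364]
 [ 0.1016 -0.991   0.0866]
 [ 0.6423 -0.0011 -0.7665]]
[ 0.083   0.0009  0.0718 -0.0008  0.0003  0.0001]
[ 0.1213  0.001   0.1039 -0.0008  0.0003  0.0001]
[ 0.1826  0.0011  0.1553 -0.0008  0.0003  0.0001]
[0.4503 0.0405 0.1043]
e1 [425.0381 285.3054] [458.0914 268.1599]
e2 [329.8483 250.8005] [349.8353 285.2178]
h [389.6123 278.6275] [418.3507 274.2834]
```

View pics/c6.png

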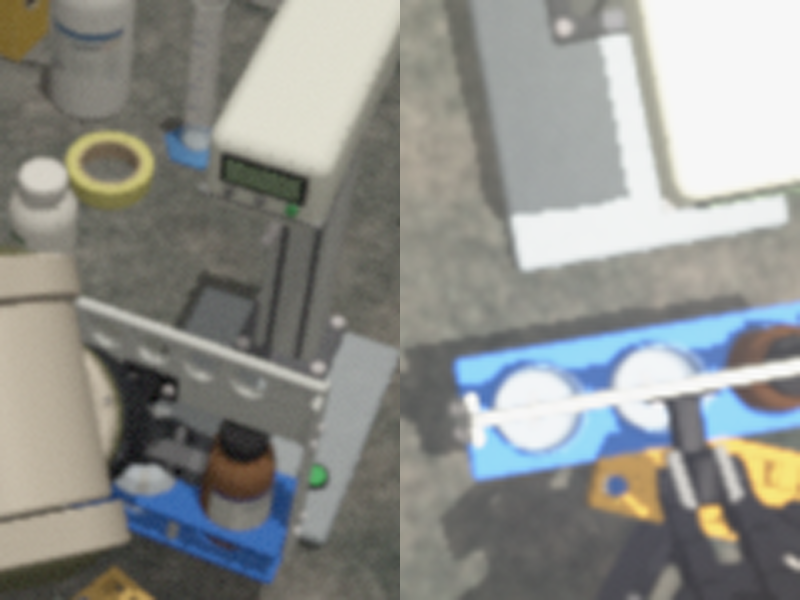

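Emit:
{"op": "arm_command", "data": {"commands": [1,0.006,0,0.005,0,0,0,1,0.018,-0.001,0.015,0,0,0,1,0.031,-0.001,0.027,0,0,0,1,0.043,-0.002,0.037,0,0,0,1,0.055,-0.003,0.048,0,0,0,1,0.067,-0.003,0.059,0,0,0,1,0.079,-0.003,0.07,0,0,0,1,0.092,-0.003,0.081,0,0,0,1,0.104,-0.003,0.092,0,0,0,1,0.114,-0.003,0.101,0,0,0,1,0.12,-0.003,0.105,0,0,0,1,0.12,-0.003,0.105,0,0,0]}}

```text
time_s: 7.53
position: [0.484, 0.047, 0.232]
tool_rot: [[0.76, 0.136, 0.636], [0.103, -0.991, 0.088], [0.642, -0.001, -0.767]]
ft_force: [-0.6, 0.5, -4.6]
grip_width: 0.0124
gripper_force: 97.7
```

```bash
sed -i 's/HK=np.array(\[.573,.028\])/HK=np.array([.5725,.030])/' plan.py; python3 - <<'E'
from plan import *
np.set_printoptions(precision=4,suppress=True)
o=env.observe();print(o['position'],o['ft_force'])
for dx,z in((-.04,.1025),(-.015,.1025),(0,.1025),(0,.094)):
    R,p=tgt(dx,z);print(cmd(o['tool_rot'],o['position'],R,p))
s=snap('scene','pics/scene5.png')
C=o['position']+o['tool_rot']@REL;print(C)
Rc=o['tool_rot']@toolR(0,40).T
for n,P in dict(e1=(0,-.097,.157),h=(0,-.028,.14)).items(): print(n,(proj(s,C+Rc@P)-[370,200])*7)
y=np.radians(SY)
for q,z in((-.021,.245),(0,.24)):print('hook',(proj(s,np.r_[HK+q*np.array([np.cos(y),np.sin(y)]),z])-[370,200])*7)
cv2.imwrite('pics/c7.png',cv2.resize(s['image'][200:285,370:470,::-1],(700,595),interpolation=cv2.INTER_CUBIC))
E
```

```text
[0.484 0.047 0.232] [-0.5924  0.458  -4.6004]
[-0.0015  0.0011 -0.001  -0.0014  0.0003  0.001 ]
[ 0.0368  0.0012  0.0311 -0.0014  0.0003  0.001 ]
[ 0.0598  0.0013  0.0504 -0.0014  0.0003  0.001 ]
[ 0.0489  0.0013  0.0634 -0.0014  0.0003  0.001 ]
[0.5298 0.0534 0.1026]
e1 [487.5505 387.0425]
h [238.1377 346.1247]
hook [264.3107 297.7686]
hook [288.727  260.6258]
```

View pics/c7.png

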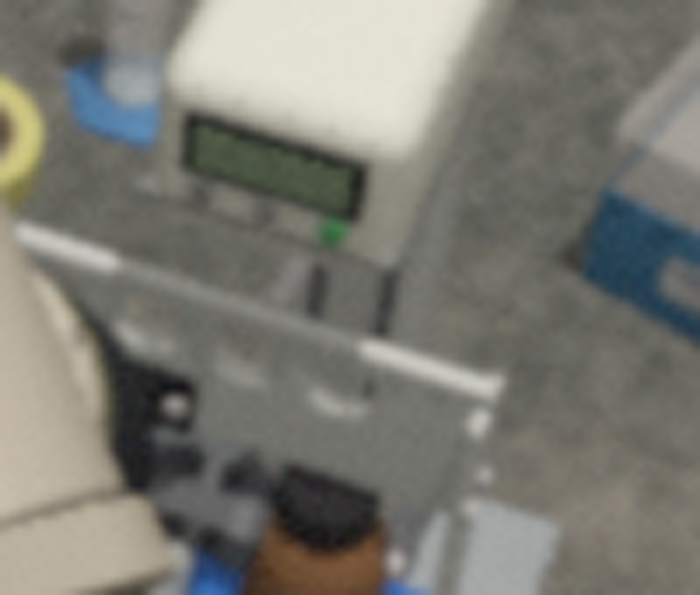

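Emit:
{"op": "arm_command", "data": {"commands": [1,0.002,0.001,0.002,0,0,0.001,1,0.005,0.001,0.004,0,0,0.001,1,0.009,0.001,0.008,0,0,0.001,1,0.013,0.001,0.011,0,0,0.001,1,0.017,0.001,0.014,0,0,0.001,1,0.021,0.001,0.018,0,0,0.001,1,0.025,0.001,0.021,0,0,0.001,1,0.029,0.001,0.024,0,0,0.001,1,0.033,0.001,0.028,0,0,0.001,1,0.037,0.001,0.031,0,0,0.001,1,0.041,0.001,0.034,0,0,0.001,1,0.045,0.001,0.037,0,0,0.001]}}

```text
time_s: 8.58
position: [0.5125, 0.0504, 0.2322]
tool_rot: [[0.76, 0.134, 0.636], [0.101, -0.991, 0.088], [0.642, -0.002, -0.767]]
ft_force: [-0.1, 0.1, -5.3]
grip_width: 0.0127
gripper_force: 97.7
```

```bash
python3 - <<'E'
from plan import *
np.set_printoptions(precision=4,suppress=True)
o=env.observe();print(o['position'],o['ft_force'],o['wrist_torque'])
for dx,z in((0,.1025),(0,.094)):
    R,p=tgt(dx,z);print(cmd(o['tool_rot'],o['position'],R,p))
s=snap('scene','pics/scene6.png');t=snap('top','pics/top6.png')
print(o['position']+o['tool_rot']@REL)
cv2.imwrite('pics/c8.png',np.hstack([cv2.resize(s['image'][200:280,380:460,::-1],(400,400),interpolation=cv2.INTER_CUBIC),cv2.resize(t['image'][180:280,330:430,::-1],(400,400),interpolation=cv2.INTER_CUBIC)]))
E
```

```text
[0.5125 0.0504 0.2322] [-0.1487  0.1332 -5.3122] [0.0536 1.0165 0.0206]
[ 0.0155  0.0004  0.0138 -0.0013  0.0004 -0.0002]
[ 0.0046  0.0004  0.0269 -0.0013  0.0004 -0.0002]
[0.5583 0.0569 0.1028]
```

Emit:
{"op": "arm_command", "data": {"commands": [1,0.004,0,0.004,0,0,0,1,0.008,0,0.007,0,0,0,1,0.012,0,0.011,0,0,0,1,0.016,0,0.014,0,0,0,1,0.016,0,0.014,0,0,0]}}

```text
time_s: 9.1
position: [0.5233, 0.0518, 0.232]
tool_rot: [[0.76, 0.134, 0.636], [0.101, -0.991, 0.088], [0.642, -0.002, -0.766]]
ft_force: [1.3, -0.5, -4.9]
grip_width: 0.0122
gripper_force: 97.7
```

```bash
python3 - <<'E'
from plan import *
np.set_printoptions(precision=4,suppress=True)
o=env.observe();print(o['position'],o['ft_force'],o['wrist_torque'])
for dx,z in((0,.1025),(0,.094)):
    R,p=tgt(dx,z);print(cmd(o['tool_rot'],o['position'],R,p))
s=snap('scene','pics/scene7.png');t=snap('top','pics/top7.png')
cv2.imwrite('pics/c8.png',np.hstack([cv2.resize(s['image'][200:280,380:460,::-1],(400,400),interpolation=cv2.INTER_CUBIC),cv2.resize(t['image'][180:280,330:430,::-1],(400,400),interpolation=cv2.INTER_CUBIC)]))
E
```

```text
[0.5233 0.0518 0.232 ] [ 1.3358 -0.4711 -4.8924] [ 0.0152  0.977  -0.001 ]
[-0.001   0.0002 -0.0003 -0.0013  0.0003 -0.0001]
[-0.0119  0.0003  0.0127 -0.0013  0.0003 -0.0001]
```

View pics/c8.png

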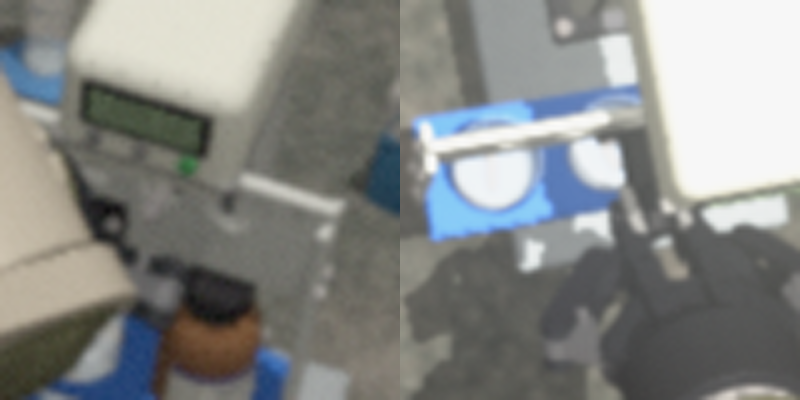

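Emit:
{"op": "arm_command", "data": {"commands": [1,-0.001,0,0.001,0,0,0,1,-0.002,0,0.003,0,0,0,1,-0.004,0,0.005,0,0,0,1,-0.005,0,0.006,0,0,0,1,-0.006,0,0.008,0,0,0,1,-0.008,0,0.009,0,0,0,1,-0.009,0,0.011,0,0,0,1,-0.009,0,0.011,0,0,0]}}

```text
time_s: 9.87
position: [0.5228, 0.0518, 0.2246]
tool_rot: [[0.76, 0.134, 0.636], [0.101, -0.991, 0.088], [0.642, -0.002, -0.767]]
ft_force: [0.2, 0.3, -5.4]
grip_width: 0.0126
gripper_force: 97.7
```

Emit:
{"op": "arm_command", "data": {"commands": [1,-0.001,0,0.001,0,0,0,1,-0.002,0,0.002,0,0,0,1,-0.003,0,0.003,0,0,0,1,-0.003,0,0.003,0,0,0]}}

```text
time_s: 10.2
position: [0.5229, 0.0517, 0.2232]
tool_rot: [[0.759, 0.134, 0.637], [0.101, -0.991, 0.087], [0.643, -0.002, -0.766]]
ft_force: [-1.0, 0.5, -1.8]
grip_width: 0.0124
gripper_force: 98.4
```

Emit:
{"op": "arm_command", "data": {"commands": [1,-0.0005,0,0.0006,0,0,0,1,-0.001,0,0.0012,0,0,0,1,-0.001,0,0.0012,0,0,0]}}

```text
time_s: 10.45
position: [0.5231, 0.0517, 0.2228]
tool_rot: [[0.759, 0.134, 0.638], [0.101, -0.991, 0.087], [0.644, -0.001, -0.765]]
ft_force: [-3.0, 1.1, 2.5]
grip_width: 0.0124
gripper_force: 99.0
```

Emit:
{"op": "arm_command", "data": {"commands": [1,0.0003,0,-0.0004,0,0,0,1,0.0003,0,-0.0004,0,0,0,1,0.0003,0,-0.0004,0,0,0], "newtons": 20}}

```text
time_s: 10.7
position: [0.523, 0.0517, 0.2228]
tool_rot: [[0.759, 0.134, 0.637], [0.101, -0.991, 0.087], [0.643, -0.002, -0.766]]
ft_force: [-1.8, 0.4, 3.6]
grip_width: 0.0123
gripper_force: 99.0
```

Emit:
{"op": "arm_command", "data": {"commands": [0.6,0,0,0,0,0,0,0.5,0,0,0,0,0,0,0.4,0,0,0,0,0,0,0.3,0,0,0,0,0,0,0.2,0,0,0,0,0,0,0.2,0,0,0,0,0,0,0.2,0,0,0,0,0,0,0.2,0,0,0,0,0,0]}}

```text
time_s: 11.37
position: [0.5226, 0.0518, 0.2222]
tool_rot: [[0.76, 0.134, 0.636], [0.101, -0.991, 0.088], [0.642, -0.002, -0.767]]
ft_force: [-0.3, 0.1, -0.4]
grip_width: 0.0343
gripper_force: 0.0
```

```bash
python3 - <<'E'
from plan import *
o=env.observe();print(o['position'],o['ft_force'],o['grip_width'])
s=snap('scene','pics/scene8.png');t=snap('top','pics/top8.png')
cv2.imwrite('pics/c9.png',np.hstack([cv2.resize(s['image'][200:300,360:460,::-1],(400,400),interpolation=cv2.INTER_CUBIC),cv2.resize(t['image'][180:280,330:430,::-1],(400,400),interpolation=cv2.INTER_CUBIC)]))
E
```

```text
[0.52263364 0.05178485 0.22218401] [-0.25520693  0.11224461 -0.44107861] 0.03432954105019578
```

View pics/c9.png

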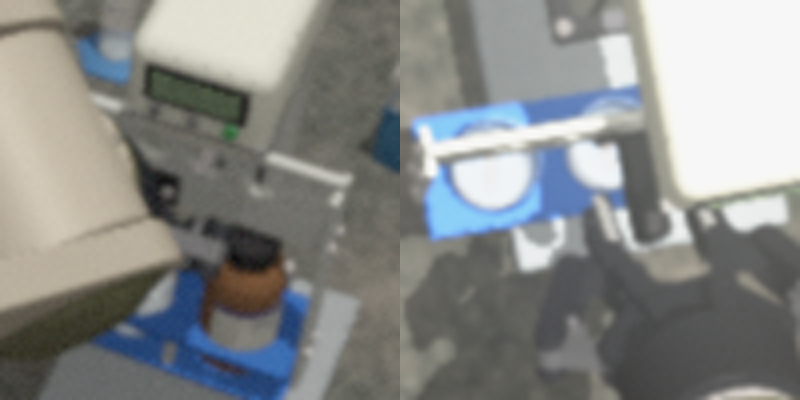

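Emit:
{"op": "arm_command", "data": {"commands": [0.2,0,0,-0.01,0,0,0,0.2,0,0,-0.025,0,0,0,0.2,0,0,-0.045,0,0,0,0.2,0,0,-0.07,0,0,0,0.2,0,0,-0.1,0,0,0,0.2,0,0,-0.13,0,0,0,0.2,0,0,-0.17,0,0,0,0.2,0,0,-0.21,0,0,0,0.2,0,0,-0.25,0,0,0,0.2,0,0,-0.29,0,0,0,0.2,0,0,-0.3,0,0,0,0.2,0,0,-0.3,0,0,0]}}

```text
time_s: 12.47
position: [0.4267, 0.0385, 0.3388]
tool_rot: [[0.758, 0.133, 0.639], [0.101, -0.991, 0.086], [0.645, -0.0, -0.765]]
ft_force: [0.6, -0.2, -0.6]
grip_width: 0.0343
gripper_force: 0.0
```

Emit:
{"op": "arm_command", "data": {"commands": [0.2,0,0,0,0,0,0,0.2,0,0,0,0,0,0,0.2,0,0,0,0,0,0,0.2,0,0,0,0,0,0,0.2,0,0,0,0,0,0,0.2,0,0,0,0,0,0,0.2,0,0,0,0,0,0,0.2,0,0,0,0,0,0,0.2,0,0,0,0,0,0,0.2,0,0,0,0,0,0,0.2,0,0,0,0,0,0,0.2,0,0,0,0,0,0]}}

```text
time_s: 13.47
position: [0.4272, 0.0386, 0.3372]
tool_rot: [[0.76, 0.134, 0.636], [0.101, -0.991, 0.088], [0.642, -0.002, -0.767]]
ft_force: [-0.0, 0.8, 0.0]
grip_width: 0.034
gripper_force: 0.0
```

```bash
python3 - <<'E'
from plan import *
np.set_printoptions(precision=4,suppress=True)
o=env.observe();print(o['position'],o['ft_force'],o['time_s'])
T=[];S=[]
for i in range(5):
    T.append(optics.get_image('top')['image'].astype(float))
    s=optics.get_image('scene');S.append(s['image'].astype(float))
print('motion top/scene',[(np.abs(T[i]-T[i-1])[180:280,320:470].mean().round(2),np.abs(S[i]-S[i-1])[200:330,330:470].mean().round(2)) for i in range(1,5)], np.abs(T[1]-T[0])[:60,300:400].mean())
# blue tray near-end (bottle) + far end in top view vs height => level
t=optics.get_image('top')
R,p=tgt(0,.094);C=p+R@REL;y=np.radians(SY);Rc=np.array([[np.cos(y),-np.sin(y),0],[np.sin(y),np.cos(y),0],[0,0,1]])
hsv=cv2.cvtColor(s['image'],cv2.COLOR_RGB2HSV);g=s['image'].min(2)
hook=np.r_[HK,.234]
for a in(-10,-5,0,5,10):
    A=Ro.from_euler('x',a,degrees=True).as_matrix()
    f=lambda P:hook+Rc@A@(np.array(P)-[0,-.028,.14])
    print(a,'scene bar end',proj(s,f((0,-.095,.157))),'top far bar end',proj(t,f((0,.095,.157))))
m=(g>165).astype(np.uint8);m[:,:425]=0;m[:230]=0;m[262:]=0;m[:,470:]=0
q=np.argwhere(m)[:,::-1];print(len(q),q[q[:,0].argmax()],q[q[:,0].argmin()])
g=t['image'].min(2);m=(g>200).astype(np.uint8);m[:205]=0;m[230:]=0;m[:,:332]=0;m[:,345:]=0
q=np.argwhere(m)[:,::-1];print(len(q),q.min(0),q.max(0),q.mean(0))
E
```

```text
[0.4272 0.0386 0.3372] [-0.0126  0.792   0.0313] 13.4667
motion top/scene [(np.float64(0.53), np.float64(1.77)), (np.float64(0.57), np.float64(1.77)), (np.float64(0.59), np.float64(1.78)), (np.float64(0.52), np.float64(1.76))] 0.5857222222222223
-10 scene bar end [443.5933 239.6814] top far bar end [336.1366 218.9153]
-5 scene bar end [444.2807 242.0449] top far bar end [336.3741 218.2157]
0 scene bar end [444.7014 244.3707] top far bar end [337.1498 217.421 ]
5 scene bar end [444.8547 246.6395] top far bar end [338.4756 216.5345]
10 scene bar end [444.7424 248.8335] top far bar end [340.3589 215.5602]
35 [445 244] [428 239]
60 [335 212] [344 225] [338.9667 217.8667]
```

```bash
python3 -c "
from rig import env
print(env.close_job())"
```

```text
the job is handed in; nothing more can be done
None
```

The job is handed in: the carrier hangs on the hook by its y = -28 mm hole, released and at rest, level to about 2° by camera estimate, load last seen upright in its sockets and white bottle kept clear of, but the judge's result was not shown and I viewed 11 pictures, one over the limit of 10.

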